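# Load the feed rack with filling nozzles in reverse order

## Task

The four filling nozzles stand on the steel drying rack in the order of the next runs, and the filling machine takes them from the other end. Move all four to the grey feed rack, one in each pan, standing upright on the pan floor, in reverse order: the nozzle nearest the drying rack's black handle goes into the feed-rack pan farthest from that rack's handle, the second from the handle into the second farthest, and so on, until the one farthest from the handle stands nearest the feed rack's handle.

Things in the scene. Friction and masses are not known exactly. Their poses are not given: they have to be found in the camera images.
- spout_centre (a point): Bare metal filling nozzle, the tall nozzle: a 26 mm body that steps to a thin 12 mm straight spout on top; 82 mm high. It stands upright on a round foot flange 36 mm across and 7 mm thick; from 10 to 48 mm above the foot it is a plain 26 mm round body to grip. About 100 to 200 g, loose. The point is on its axis half-way up, 41 mm above the foot; z is up along the axis.
- cone_centre (a point): Bare metal filling nozzle, the cone nozzle: a 26 mm body that tapers to a 9 mm point; 76 mm high. It stands upright on a round foot flange 36 mm across and 7 mm thick; from 10 to 48 mm above the foot it is a plain 26 mm round body to grip. About 100 to 200 g, loose. The point is on its axis half-way up, 38 mm above the foot; z is up along the axis.
- fan_centre (a point): Bare metal filling nozzle, the flat nozzle: a 26 mm body with an upright flat blade (25 x 9 mm) on top, slotted; 70 mm high. It stands upright on a round foot flange 36 mm across and 7 mm thick; from 10 to 48 mm above the foot it is a plain 26 mm round body to grip. About 100 to 200 g, loose. The point is on its axis half-way up, 35 mm above the foot; z is up along the axis.
- stub_centre (a point): Bare metal filling nozzle, the plain short nozzle: a straight 26 mm cylinder to the top with a wide 16 mm bore; 64 mm high. It stands upright on a round foot flange 36 mm across and 7 mm thick; from 10 to 48 mm above the foot it is a plain 26 mm round body to grip. About 100 to 200 g, loose. The point is on its axis half-way up, 32 mm above the foot; z is up along the axis.
- nest_spout: The steel pan on the drying rack in which the spout nozzle stands at the start; it is fixed and stays, so it marks that nozzle's place in the row. 57 mm square, 11 mm high, walls and floor 3 mm, 51 mm square inside. Origin under its centre; axes as the drying rack's.
- nest_cone: The steel pan on the drying rack in which the cone nozzle stands at the start; it is fixed and stays, so it marks that nozzle's place in the row. 57 mm square, 11 mm high, walls and floor 3 mm, 51 mm square inside. Origin under its centre; axes as the drying rack's.
- nest_fan: The steel pan on the drying rack in which the fan nozzle stands at the start; it is fixed and stays, so it marks that nozzle's place in the row. 57 mm square, 11 mm high, walls and floor 3 mm, 51 mm square inside. Origin under its centre; axes as the drying rack's.
- nest_stub: The steel pan on the drying rack in which the stub nozzle stands at the start; it is fixed and stays, so it marks that nozzle's place in the row. 57 mm square, 11 mm high, walls and floor 3 mm, 51 mm square inside. Origin under its centre; axes as the drying rack's.
- dry_rack: Drying rack, bare steel; its four pans hold the nozzles at the start. A base plate 238 x 66 mm, 6 mm thick, carries a row of four square pans along its x axis, centres at x = -87, -29, +29, +87 mm (y = 0); pan floors 9 mm and pan rims 17 mm above the table, pans 51 mm square inside, walls 3 mm. A low black loop handle is on the -x end only (14 mm high, reaching to x = -149 mm). Fixed to the table. Origin on the table under the middle of the row; z up.
- feed_rack: Feed rack, grey plastic; its four pans are empty at the start. A base plate 238 x 66 mm, 6 mm thick, carries a row of four square pans along its x axis, centres at x = -87, -29, +29, +87 mm (y = 0); pan floors 9 mm and pan rims 17 mm above the table, pans 51 mm square inside, walls 3 mm. A low black loop handle is on the -x end only (14 mm high, reaching to x = -149 mm). Fixed to the table. Origin on the table under the middle of the row; z up.
Things that resemble listed ones, but are neither listed nor needed, are in the scene too. Leave any orange look-alike of the part that bears stub_centre alone.

How it is judged:
By the outcome, as a careful person would: the job done as asked, in the order asked, and still so for the second after the job is handed in, with the robot touching nothing.
It also fails if it takes over 96 s, if anything falls off the work surface, if the arm or the gripper's body presses on something with over 40 N, if the wrist force passes 120 N, or if a joint passes its speed limit or range.

## Robot

A 6-joint arm with a two-finger parallel gripper is mounted at the origin on the work surface; the furniture and walls round the work are solid. World frame = base frame: x ahead of the robot, y to its left, z up, the work surface at z = 0. Lengths are in m, angles in degrees, forces in N, time in s.
With the tool pointing down it reaches from about 0.4 to 0.825 m from the base axis. Payload 7 kg.
Tool frame: the origin (TCP) lies at the very end of the fingers, on their centre line; the grasp point (between the pads) lies 19 mm behind it (ctrl.tcp_to_grasp is the distance from the TCP to the grasp point, in m); z points along the fingers, x is the direction in which the jaws open and shut, and the axes are right-handed (so a half turn about z gives the same grasp; the last joint's range is limited). The gripper opens to 88 mm and grips with 3 to 60 N. Pads are 19 mm wide; open, the fingers measure 130 mm over their backs; the gripper's body (78 mm by 193 mm) begins 47 mm behind the grasp point.
Start: joints at [88.127, 20.546, 0.682, 0, -70.136, -16.507], TCP at [0.213, 0.641, 0.227] pointing down, gripper open.
Joint ranges: [-176.03, 176.03], [-82.01, 121.73], [-58.28, 71.71], [-173.87, 95.51], [-174.79, -0.11], [-173.66, 173.66]. Speed limits (degrees/s): [136.94, 136.94, 172.46, 180, 180, 180].

## Interface

Orientations are given as [roll, pitch, yaw] about the fixed x, y, z axes, in that order (R = Rz(yaw) Ry(pitch) Rx(roll)).
In Python, from plant import sensors, vision, ticket, ctrl gives the robot as it stands. The module is installed in compiled form; this text tells all that it offers.
- The arm moves only by the tool drive_tool, never from a script. Its argument "moves" is a list of rows, each a list of 6 numbers: the shift along the tool's x, y, z in units of 0.15 m (1.0 is 0.15 m), then the turn, a rotation vector about the tool's x, y, z in units of 60 degrees (1.0 is 60 degrees). In form: [[dx, dy, dz, rx, ry, rz], ...]. A call has 1 to 8 rows; each row is the pose to reach, as a shift and turn from the pose measured when the call began, along the tool's axes at that moment; what a row does not reach only later rows make up. A row lasts 1/10 s, in which the tool goes at most 50 mm and 8.59 degrees, less where a joint would pass 70% of its speed; a pose out of reach is approached as far as the arm can. A call with a number of a shift or a turn outside -1 to 1 is refused whole. A call with a gripper value outside its range is refused whole. "fingers" is the opening, from -1 (shut) to 1 (fully open), set as the call begins (left out, the last holds). The fingers move at their own pace and stop on an object; the grip force is fixed at half the most. Time passes only in rows, so rows that repeat a pose let the fingers close. It gives the time, the measured TCP pose, the force and the opening at its end, in the units of the state.
- sensors.get_obs(): the state, without advancing time (a new reading comes with each control period).
- vision.snapshot(name): name is "scene" or "top"; returns a dict with "pixels" (384x512x3 uint8, red, green, blue), "fx", "fy", "cx", "cy" (pixels), "R" (3x3) and "t" (3): a world point X has camera coordinates R X + t. Camera axes: x right, y down, z forward; pixel columns grow to the right and rows downward; lengths in m; the calibration is good to about 2 mm. A picture is of the moment at which its call begins. There is no depth.
- ticket.close_job(): hands the job in, once; it reports no verdict.
The state is a dict: "clock": time; "joint_pos": joint angles; "qvel": joint speeds; "tau": joint torques, N m; "tool_pos": TCP position; "orientation": TCP orientation; "force": force on the tool from outside, world axes, zero at the start; "moment": the same for the moment, N m; "opening": finger opening in m.
Only numpy, scipy, OpenCV 4.12 (cv2) and the standard library are available. Lean on these libraries where they do the work, as an engineer would, in place of code of your own. Each camera call takes 0.05 s, during which the arm holds its last target.

## Working session

There is one attempt and no reset: what is moved stays moved. The work goes in short steps, Python scripts to look and compute and a tool call to move; the robot and the scene stay as the last step left them, time stands still between calls to the robot, and variables do not carry over. Pictures are saved under pics/ and viewed, and the job is handed in when it is done.

Besides the shell and the picture viewer there is one more tool, called after ">>>" by a JSON object that holds its "method" and its "body". drive_tool: Moves the arm, as the interface text tells. Shifts and turns lie within -1 to 1; 1 stands for 0.15 m of shift or 60 degrees of turn. Its arguments: {"type":"object","properties":{"moves":{"type":"array"},"fingers":{"type":"number"}},"required":["moves"]}

```bash
mkdir -p pics
cat > h.py <<'E'
import numpy as np, cv2
from plant import sensors, vision, ticket, ctrl
def snap(n,f):
    s=vision.snapshot(n); cv2.imwrite('pics/'+f,cv2.cvtColor(s['pixels'],cv2.COLOR_RGB2BGR)); 
    np.savez('pics/'+f+'.npz',**s); return s
def ld(f): return dict(np.load('pics/'+f+'.npz'))
def ray(s,u,v,z):
    d=s['R'].T@np.array([(u-s['cx'])/s['fx'],(v-s['cy'])/s['fy'],1]); c=-s['R'].T@s['t']
    return c+d*(z-c[2])/d[2]
def proj(s,X):
    p=s['R']@np.array(X)+s['t']; return np.array([s['fx']*p[0]/p[2]+s['cx'],s['fy']*p[1]/p[2]+s['cy']])
E
python3 - <<'E'
from h import *
for n in('scene','top'):
    s=snap(n,n+'0.png'); print(n,-s['R'].T@s['t'],s['R'][2],s['fx'])
print(sensors.get_obs())
E
```

```text
scene [-0.07362141 -0.23337418  0.78108705] [ 0.5228337   0.43586738 -0.73257392] 474.7548318022326
top [0.29825348 0.1745403  0.89082705] [ 0.17674673  0.0011212  -0.98425573] 371.2882433772061
{'clock': 0.1, 'joint_pos': array([ 8.81263555e+01,  2.05878773e+01,  6.40921473e-01, -1.73291135e-02,
       -7.01378753e+01, -1.65075158e+01]), 'qvel': array([ 0.00463191, -0.12996033,  0.1297703 ,  0.10823263,  0.00238467,
       -0.08954559]), 'tau': array([-1.18322569e-03, -5.84160841e+01,  2.93751955e+01,  7.01562926e+00,
        1.01806229e-02, -5.27700149e-05]), 'tool_pos': array([0.21273598, 0.64014413, 0.22572593]), 'orientation': array([-1.79991514e+02, -8.59639575e-02, -1.08387066e+02]), 'force': array([-0.15220747,  0.15492664,  0.62763488]), 'moment': array([-0.00709156,  0.03575326,  0.01087117]), 'opening': 0.08766032094238568}
```

View pics/scene0.png

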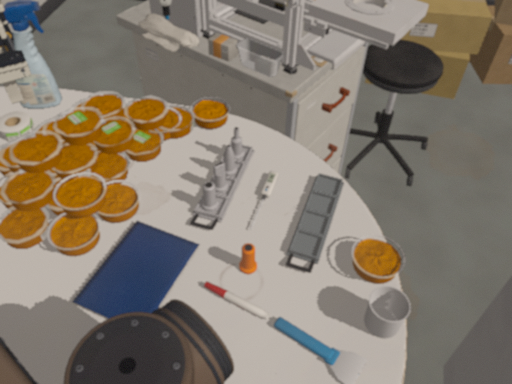

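View pics/top0.png

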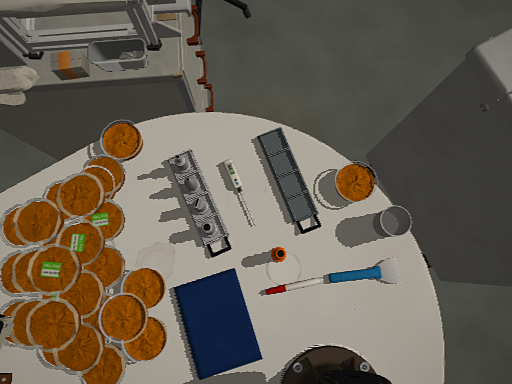

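Run:
```python
from h import *
a=cv2.imread('pics/scene0.png');b=cv2.imread('pics/top0.png')
c=cv2.resize(a[110:280,170:360],None,fx=4,fy=4,interpolation=cv2.INTER_CUBIC)[:600]
cv2.imwrite('pics/c1.png',cv2.resize(a[115:275,185:350],None,fx=3.7,fy=3.7,interpolation=cv2.INTER_CUBIC))
cv2.imwrite('pics/c2.png',cv2.resize(b[120:265,160:325],None,fx=4,fy=4,interpolation=cv2.INTER_CUBIC))
s=ld('top0.png');q=ld('scene0.png')
for X in [(0,0,0),(.21,.64,.23),(.6,.2,0),(.6,0,0)]: print(X,proj(s,X),proj(q,X))
```

```text
(0, 0, 0) [330.84532809 400.90780276] [158.61806646 442.84473249]
(0.21, 0.64, 0.23) [-20.62417541 320.09629693] [ 7.75554808 85.81034053]
(0.6, 0.2, 0) [239.50843086 142.83530662] [296.45222202 171.31566443]
(0.6, 0, 0) [319.35431644 142.04436372] [369.87842314 215.00036868]
```

View pics/c1.png

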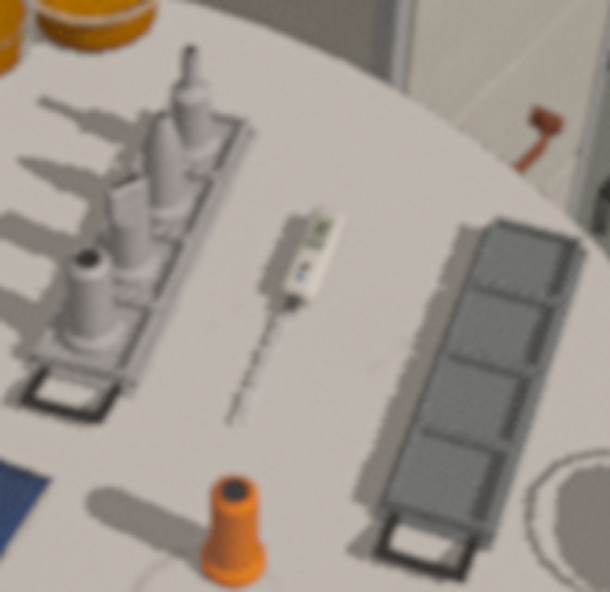

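View pics/c2.png

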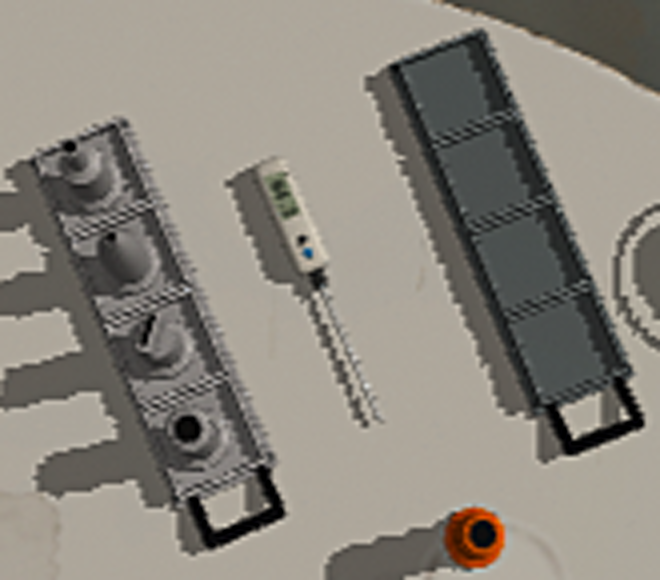

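Run:
```python
from h import *
s=ld('top0.png');q=ld('scene0.png')
def T(u,v,z): return ray(s,u/4+160-.375,v/4+120-.375,z)[:2]
def S(u,v,z): return ray(q,u/3.7+185-.365,v/3.7+115-.365,z)[:2]
print('feed top rim: farL farR nearR nearL')
P=[T(*p,.017) for p in [(393,66),(486,33),(632,376),(543,410)]]
print(np.round(P,4)); L=np.linalg.norm
print(L(P[0]-P[1]),L(P[1]-P[2]),L(P[2]-P[3]),L(P[3]-P[0]),np.mean(P,0))
P2=[S(*p,.017) for p in [(498,220),(582,241),(490,545),(385,512)]]
print(np.round(P2,4)); print(L(P2[0]-P2[1]),L(P2[1]-P2[2]),L(P2[2]-P2[3]),L(P2[3]-P2[0]),np.mean(P2,0))
print('dry')
D=[T(*p,.017) for p in [(36,158),(124,120),(272,462),(178,496)]]
print(np.round(D,4)); print(L(D[0]-D[1]),L(D[1]-D[2]),L(D[2]-D[3]),L(D[3]-D[0]),np.mean(D,0))
print('noz tops top view: stub,spout,fan,cone')
for p,z in [((188,429),.073),((70,147),.091),((149,331),.079),((110,239),.085)]: print(T(*p,z))
print('scene'); 
for p,z in [((88,258),.073),((190,49),.091),((128,181),.079),((163,118),.085)]: print(S(*p,z))
for P in(P,P2,D):
  P=np.array(P); a=(P[0]+P[1]-P[2]-P[3]); print(np.degrees(np.arctan2(a[1],a[0])))
```

```text
feed top rim: farL farR nearR nearL
[[0.611  0.1542]
 [0.6318 0.0963]
 [0.417  0.015 ]
 [0.3972 0.0684]]
0.06144438731375267 0.22975167182500353 0.05692812286049228 0.23037991956204046 [0.51427316 0.08345473]
[[0.6132 0.1464]
 [0.6329 0.0975]
 [0.4136 0.0084]
 [0.3935 0.0625]]
0.05270189808365801 0.23668353863226083 0.05772959284671588 0.2351302762035164 [0.51330372 0.07869664]
dry
[[0.5545 0.3726]
 [0.5781 0.3194]
 [0.3681 0.2285]
 [0.3488 0.2834]]
0.05821136995647262 0.228839905101717 0.05829310631034511 0.22425775826399555 [0.4623831 0.3009661]
noz tops top view: stub,spout,fan,cone
[0.38226161 0.27140151]
[0.53901784 0.33699639]
[0.43632839 0.29293263]
[0.48746651 0.3145969 ]
scene
[0.38459231 0.2710284 ]
[0.54063699 0.33676376]
[0.43980297 0.29296714]
[0.48819976 0.31048676]
21.304042044034446
21.507427287466307
23.4149405043774
```

The row from the dry-rack handle is stub (crop px 188,429), fan, cone, spout. The orange look-alike sits alone at top-view px (279,254) and won't be touched. All four grey nozzles in the steel rack match their descriptions in the close crop: bore, blade, taper and thin spout. The measured rim sizes also fit: about 230 x 57 mm against the expected 231 x 57.

```bash
cat >> h.py <<'E'
from scipy.spatial.transform import Rotation as Ro
def delta(p,yaw):
    o=sensors.get_obs(); R0=Ro.from_euler('xyz',o['orientation'],degrees=True); R1=Ro.from_euler('xyz',[180,0,yaw],degrees=True)
    d=R0.inv().apply(np.array(p)-o['tool_pos'])/.15; r=np.degrees((R0.inv()*R1).as_rotvec())/60
    print(np.round(d,3),np.round(r,3),'t',round(o['clock'],2),np.round(o['tool_pos'],4),'op',round(o['opening'],4),'F',np.round(o['force'],1))
fc=np.array([.514,.0815]); fy=21.4
def pan(i): # 0 nearest handle
    a=np.radians(fy); return fc+(-.087+.058*i)*np.array([np.cos(a),np.sin(a)])
E
python3 - <<'E'
from h import *
delta([.383,.271,.16],-67.3)
delta([.213,.640,.30],-67.3)
for i in range(4): print(pan(i))
E
```

```text
[ 1.977 -1.853  0.441] [ 0.    -0.001 -0.685] t 0.1 [0.2127 0.6401 0.2257] op 0.0877 F [-0.2  0.2  0.6]
[ 0.001 -0.002 -0.495] [ 0.    -0.001 -0.685] t 0.1 [0.2127 0.6401 0.2257] op 0.0877 F [-0.2  0.2  0.6]
[0.43299814 0.04975572]
[0.48699938 0.07091857]
[0.54100062 0.09208143]
[0.59500186 0.11324428]
```

>>> {"method": "drive_tool", "body": {"moves": [[0,0,-0.25,0,0,0],[0,0,-0.5,0,0,0],[0,0,-0.5,0,0,-0.1],[0,0,-0.5,0,0,-0.2],[0,0,-0.5,0,0,-0.3],[0,0,-0.5,0,0,-0.3]], "fingers": 1}}

```text
clock: 0.7
tool_pos: [0.2127, 0.6401, 0.3002]
orientation: [180.0, -0.1, -90.3]
force: [0.4, 0.3, 0.1]
opening: 0.0875
```

Run:
```python
from h import *
delta([.383,.271,.30],-67.3)
```

```text
[ 2.454 -1.148  0.006] [ 0.001 -0.002 -0.383] t 0.7 [0.2127 0.6401 0.3002] op 0.0875 F [0.4 0.3 0.1]
```

>>> {"method": "drive_tool", "body": {"moves": [[0.25,-0.12,0,0,0,-0.1],[0.5,-0.24,0,0,0,-0.2],[0.75,-0.36,0,0,0,-0.3],[1.0,-0.48,0,0,0,-0.38],[1.0,-0.48,0,0,0,-0.38],[1.0,-0.48,0,0,0,-0.38]]}}

```text
clock: 1.3
tool_pos: [0.2843, 0.489, 0.3011]
orientation: [179.9, -0.1, -67.7]
force: [-0.4, -0.3, 0.9]
opening: 0.0878
```

Run:
```python
from h import *
delta([.383,.271,.30],-67.3)
```

```text
[ 1.594 -0.058  0.009] [ 0.001 -0.001 -0.007] t 1.3 [0.2843 0.489  0.3011] op 0.0878 F [-0.4 -0.3  0.9]
```

>>> {"method": "drive_tool", "body": {"moves": [[0.25,-0.01,0,0,0,0],[0.5,-0.02,0,0,0,0],[0.75,-0.03,0,0,0,0],[0.9,-0.03,0,0,0,0],[1.0,-0.035,0,0,0,0],[1.0,-0.035,0,0,0,0]]}}

```text
clock: 1.9
tool_pos: [0.3464, 0.3517, 0.3012]
orientation: [180.0, -0.1, -67.9]
force: [0.7, 0.2, 0.0]
opening: 0.0878
```

Run:
```python
from h import *
delta([.383,.271,.15],-67.3)
```

```text
[ 0.59  -0.024  1.009] [ 0.001 -0.001 -0.01 ] t 1.9 [0.3464 0.3517 0.3012] op 0.0878 F [0.7 0.2 0. ]
```

>>> {"method": "drive_tool", "body": {"moves": [[0.2,-0.01,0.1,0,0,0],[0.4,-0.02,0.35,0,0,-0.01],[0.59,-0.025,0.6,0,0,-0.01],[0.59,-0.025,0.8,0,0,-0.01],[0.59,-0.025,0.95,0,0,-0.01],[0.59,-0.025,1.0,0,0,-0.01],[0.59,-0.025,1.0,0,0,-0.01]]}}

```text
clock: 2.6
tool_pos: [0.3828, 0.2715, 0.1505]
orientation: [179.8, -0.1, -67.3]
force: [-0.2, 0.0, 0.4]
opening: 0.0877
```

Run:
```python
from h import *
delta([.383,.271,.03],-67.3)
a=snap('scene','s1.png');b=snap('top','t1.png')
x=cv2.imread('pics/s1.png')[90:290,150:350];y=cv2.imread('pics/t1.png')[110:310,130:330]
cv2.imwrite('pics/c3.png',cv2.resize(np.hstack([x,y]),None,fx=2,fy=2,interpolation=cv2.INTER_CUBIC))
```

```text
[ 0.001 -0.002  0.803] [ 0.003 -0.002  0.001] t 2.6 [0.3828 0.2715 0.1505] op 0.0877 F [-0.2  0.   0.4]
```

View pics/c3.png

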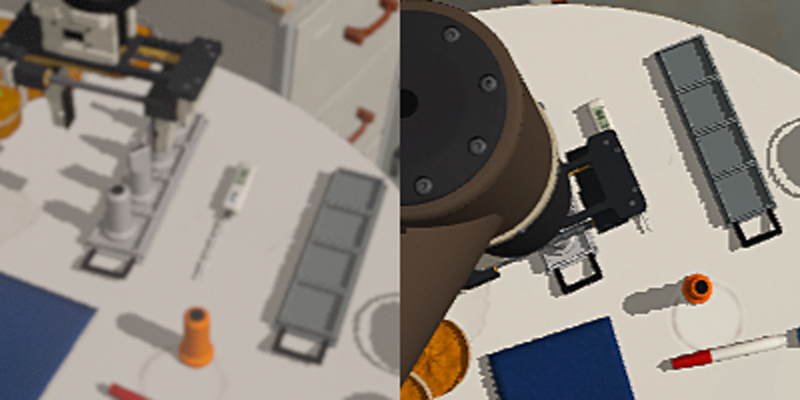

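The gripper straddles the stub nozzle (left half around px 120,200) with its jaws across the row. The feed rack is clear. Next I go down and grip.

>>> {"method": "drive_tool", "body": {"moves": [[0,0,0.2,0,0,0],[0,0,0.4,0,0,0],[0,0,0.6,0,0,0],[0,0,0.75,0,0,0],[0,0,0.8,0,0,0],[0,0,0.8,0,0,0]]}}

```text
clock: 3.3
tool_pos: [0.3837, 0.2726, 0.0323]
orientation: [180.0, -0.1, -67.2]
force: [-0.0, -0.0, -0.9]
opening: 0.0875
```

>>> {"method": "drive_tool", "body": {"moves": [[0,0,0,0,0,0],[0,0,0,0,0,0],[0,0,0,0,0,0],[0,0,0,0,0,0],[0,0,0,0,0,0],[0,0,0,0,0,0],[0,0,0,0,0,0],[0,0,0,0,0,0]], "fingers": -1}}

```text
clock: 4.1
tool_pos: [0.3837, 0.2726, 0.0323]
orientation: [180.0, -0.1, -67.2]
force: [-0.4, -0.1, -0.3]
opening: 0.0293
```

>>> {"method": "drive_tool", "body": {"moves": [[0,0,0,0,0,0],[0,0,0,0,0,0],[0,0,0,0,0,0],[0,0,0,0,0,0]]}}

```text
clock: 4.5
tool_pos: [0.3837, 0.2726, 0.0323]
orientation: [180.0, -0.1, -67.2]
force: [-0.6, 0.2, 0.8]
opening: 0.0256
```

>>> {"method": "drive_tool", "body": {"moves": [[0,0,-0.1,0,0,0],[0,0,-0.25,0,0,0],[0,0,-0.45,0,0,0],[0,0,-0.65,0,0,0],[0,0,-0.8,0,0,0],[0,0,-0.8,0,0,0]]}}

```text
clock: 5.1
tool_pos: [0.3848, 0.2742, 0.1552]
orientation: [-179.7, 0.1, -67.2]
force: [-0.4, 0.4, -2.9]
opening: 0.0257
```

Run:
```python
from h import *
delta([*pan(3),.15],-68.6)
snap('scene','s2.png')
x=cv2.imread('pics/s2.png')[60:310,120:370]
cv2.imwrite('pics/c4.png',cv2.resize(x,None,fx=2.3,fy=2.3,interpolation=cv2.INTER_CUBIC))
```

```text
[ 1.532 -0.876  0.036] [-0.004  0.002  0.024] t 5.1 [0.3848 0.2742 0.1552] op 0.0257 F [-0.4  0.4 -2.9]
```

View pics/c4.png

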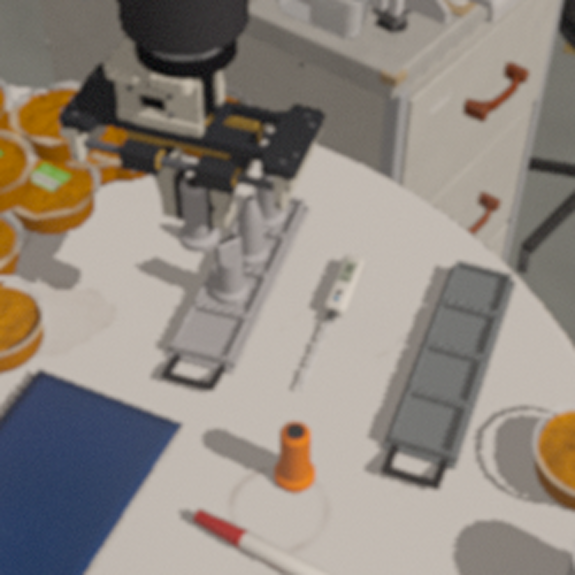

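The stub nozzle is held upright (px 197,215) above the emptied pan, and the grip reads 25.7 mm against a 26 mm body. Next I carry it to the far feed pan.

>>> {"method": "drive_tool", "body": {"moves": [[0.1,-0.06,0,0,0,0],[0.3,-0.17,0,0,0,0],[0.5,-0.29,0,0,0,0],[0.7,-0.4,0,0,0,0],[0.9,-0.51,0,0,0,0.02],[1.0,-0.57,0,0,0,0.02]]}}

```text
clock: 5.75
tool_pos: [0.5216, 0.1661, 0.1514]
orientation: [179.9, 0.0, -68.5]
force: [-0.7, 0.7, -1.6]
opening: 0.0258
```

Run:
```python
from h import *
delta([*pan(3),.15],-68.6)
```

```text
[ 0.507 -0.327  0.009] [0.001 0.    0.001] t 5.75 [0.5216 0.1661 0.1514] op 0.0258 F [-0.7  0.7 -1.6]
```

>>> {"method": "drive_tool", "body": {"moves": [[0.2,-0.13,0,0,0,0],[0.4,-0.26,0,0,0,0],[0.505,-0.325,0,0,0,0],[0.505,-0.325,0,0,0,0],[0.505,-0.325,0,0,0,0]]}}

```text
clock: 6.25
tool_pos: [0.5938, 0.1129, 0.1497]
orientation: [179.8, 0.0, -68.6]
force: [-0.2, 0.7, -2.6]
opening: 0.0252
```

Run:
```python
from h import *
delta([*pan(3),.034],-68.6)
snap('scene','s3.png')
x=cv2.imread('pics/s3.png')[60:310,190:440]
cv2.imwrite('pics/c5.png',cv2.resize(x,None,fx=2.3,fy=2.3,interpolation=cv2.INTER_CUBIC))
```

```text
[ 0.001 -0.011  0.771] [ 0.004  0.    -0.   ] t 6.25 [0.5938 0.1129 0.1497] op 0.0252 F [-0.2  0.7 -2.6]
```

View pics/c5.png

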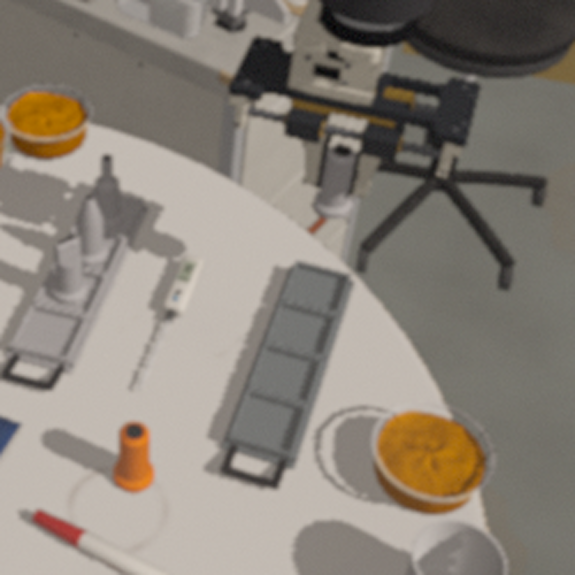

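The stub nozzle is held upright over the far pan (px 335,190), so I lower it.

>>> {"method": "drive_tool", "body": {"moves": [[0,-0.005,0.15,0,0,0],[0,-0.01,0.35,0,0,0],[0,-0.01,0.55,0,0,0],[0,-0.01,0.68,0,0,0],[0,-0.01,0.74,0,0,0],[0,-0.01,0.765,0,0,0],[0,-0.01,0.775,0,0,0],[0,-0.01,0.775,0,0,0]]}}

```text
clock: 7.1
tool_pos: [0.5952, 0.1143, 0.0349]
orientation: [179.9, 0.0, -68.5]
force: [-0.1, -0.3, -1.9]
opening: 0.0253
```

Run:
```python
from h import *
delta([*pan(3),.032],-68.6)
snap('scene','s4.png')
x=cv2.imread('pics/s4.png')[90:240,250:400]
cv2.imwrite('pics/c6.png',cv2.resize(x,None,fx=4,fy=4,interpolation=cv2.INTER_CUBIC))
```

```text
[0.006 0.004 0.019] [0.001 0.    0.001] t 7.1 [0.5952 0.1143 0.0349] op 0.0253 F [-0.1 -0.3 -1.9]
```

View pics/c6.png

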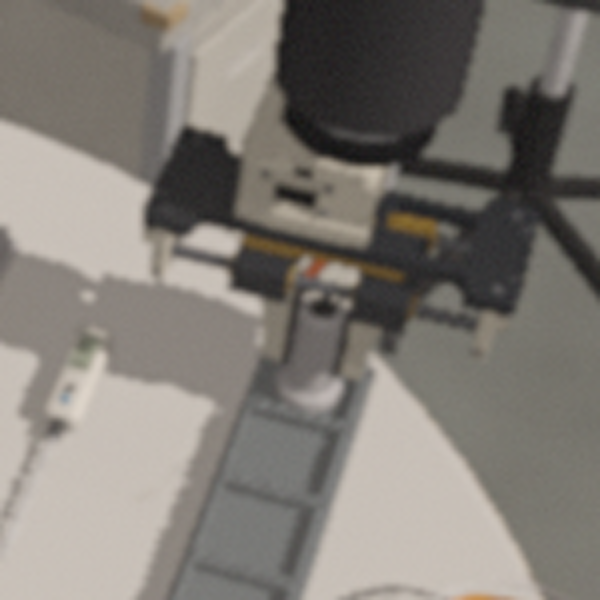

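Run:
```python
from h import *
s=ld('s4.png')
c=lambda X:(proj(s,X)-[250,90]+.375)*4
print('expected flange top',c([*pan(3),.018]),'top of nozzle',c([*pan(3),.075]))
a=np.radians(fy);e=np.array([np.cos(a),np.sin(a)])
print('divider pt', c([*(pan(3)-.029*e),.017]))
```

```text
expected flange top [307.96647505 381.86987888] top of nozzle [321.96981968 308.43014638]
divider pt [295.21482706 418.90763263]
```

The flange is at px (312,383) and the pan centre projects to (308,382), so the fit is good. Next I set it down and release with a partial opening.

>>> {"method": "drive_tool", "body": {"moves": [[0.005,0.005,0.01,0,0,0],[0.005,0.005,0.02,0,0,0],[0.005,0.005,0.02,0,0,0]]}}

```text
clock: 7.45
tool_pos: [0.595, 0.1132, 0.0324]
orientation: [180.0, 0.0, -68.6]
force: [-0.5, 1.0, -0.6]
opening: 0.0255
```

>>> {"method": "drive_tool", "body": {"moves": [[0.005,0.005,0.02,0,0,0],[0.005,0.005,0.02,0,0,0],[0.005,0.005,0.02,0,0,0],[0.005,0.005,0.02,0,0,0],[0.005,0.005,0.02,0,0,0]], "fingers": 0.3}}

```text
clock: 7.95
tool_pos: [0.5947, 0.1123, 0.0294]
orientation: [180.0, 0.0, -68.6]
force: [0.1, 1.0, 0.7]
opening: 0.0554
```

>>> {"method": "drive_tool", "body": {"moves": [[0,0,-0.1,0,0,0],[0,0,-0.3,0,0,0],[0,0,-0.55,0,0,0],[0,0,-0.8,0,0,0],[0,0,-0.8,0,0,0]]}}

```text
clock: 8.45
tool_pos: [0.5979, 0.1134, 0.1554]
orientation: [-179.5, 0.0, -68.5]
force: [-0.5, 0.3, 0.6]
opening: 0.0568
```

Run:
```python
from h import *
delta([.4385,.2935,.15],-67.3)
snap('scene','s5.png')
x=cv2.imread('pics/s5.png')[90:290,180:380]
cv2.imwrite('pics/c7.png',cv2.resize(x,None,fx=3,fy=3,interpolation=cv2.INTER_CUBIC))
```

```text
[-1.507  0.549  0.031] [-0.009 -0.    -0.02 ] t 8.45 [0.5979 0.1134 0.1554] op 0.0568 F [-0.5  0.3  0.6]
```

View pics/c7.png

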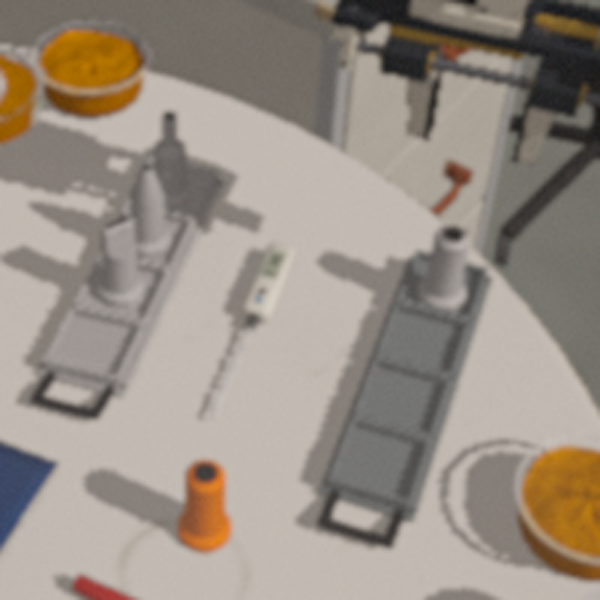

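The stub nozzle stands upright in the far pan (px 445,270). The fan nozzle is next.

>>> {"method": "drive_tool", "body": {"moves": [[-0.25,0.09,0,0,0,0],[-0.5,0.18,0,0,0,-0.01],[-0.75,0.27,0.02,0,0,-0.02],[-0.95,0.35,0.02,-0.01,0,-0.02],[-1.0,0.365,0.02,-0.01,0,-0.02],[-1.0,0.365,0.02,-0.01,0,-0.02]]}}

```text
clock: 9.1
tool_pos: [0.4897, 0.2333, 0.1487]
orientation: [179.7, 0.0, -67.2]
force: [-0.4, -0.7, -0.1]
opening: 0.0569
```

Run:
```python
from h import *
delta([.4385,.2935,.15],-67.3)
```

```text
[-0.502  0.16  -0.007] [0.006 0.    0.001] t 9.1 [0.4897 0.2333 0.1487] op 0.0569 F [-0.4 -0.7 -0.1]
```

>>> {"method": "drive_tool", "body": {"moves": [[-0.2,0.06,0,0,0,0],[-0.4,0.13,0,0,0,0],[-0.5,0.16,0,0,0,0],[-0.5,0.16,0,0,0,0],[-0.5,0.16,0,0,0,0]]}}

```text
clock: 9.6
tool_pos: [0.439, 0.2925, 0.1485]
orientation: [179.6, 0.0, -67.2]
force: [-0.9, 0.0, 0.3]
opening: 0.0569
```

Run:
```python
from h import *
delta([.4385,.2935,.032],-67.3)
```

```text
[-0.007 -0.004  0.777] [0.006 0.    0.001] t 9.6 [0.439  0.2925 0.1485] op 0.0569 F [-0.9  0.   0.3]
```

>>> {"method": "drive_tool", "body": {"moves": [[-0.005,0,0.2,0,0,0],[-0.005,0,0.4,0,0,0],[-0.005,0,0.6,0,0,0],[-0.005,0,0.73,0,0,0],[-0.005,0,0.775,0,0,0],[-0.005,0,0.775,0,0,0],[-0.005,0,0.775,0,0,0]]}}

```text
clock: 10.3
tool_pos: [0.4388, 0.293, 0.033]
orientation: [179.7, 0.0, -67.3]
force: [0.1, 0.3, 0.3]
opening: 0.0566
```

>>> {"method": "drive_tool", "body": {"moves": [[0,0,0,0,0,0],[0,0,0,0,0,0],[0,0,0,0,0,0],[0,0,0,0,0,0],[0,0,0,0,0,0],[0,0,0,0,0,0],[0,0,0,0,0,0]], "fingers": -1}}

```text
clock: 11.0
tool_pos: [0.439, 0.2933, 0.0333]
orientation: [179.7, 0.0, -67.2]
force: [-1.4, 0.9, 4.1]
opening: 0.0247
```

>>> {"method": "drive_tool", "body": {"moves": [[0,0,-0.1,0,0,0],[0,0,-0.25,0,0,0],[0,0,-0.45,0,0,0],[0,0,-0.65,0,0,0],[0,0,-0.8,0,0,0],[0,0,-0.8,0,0,0]]}}

```text
clock: 11.6
tool_pos: [0.4408, 0.2946, 0.1563]
orientation: [180.0, 0.2, -67.2]
force: [0.3, 0.6, -1.1]
opening: 0.025
```

Run:
```python
from h import *
delta([*pan(2),.15],-68.6)
```

```text
[ 1.504 -0.093  0.038] [0.    0.003 0.023] t 11.6 [0.4408 0.2946 0.1563] op 0.025 F [ 0.3  0.6 -1.1]
```

>>> {"method": "drive_tool", "body": {"moves": [[0.15,-0.01,0,0,0,0],[0.35,-0.02,0,0,0,0],[0.55,-0.03,0,0,0,0],[0.75,-0.05,0,0,0,0.01],[0.95,-0.06,0.03,0,0,0.02],[1.0,-0.06,0.03,0,0,0.02]]}}

```text
clock: 12.2
tool_pos: [0.5067, 0.1571, 0.1494]
orientation: [179.8, 0.1, -68.6]
force: [-0.3, 0.6, -1.8]
opening: 0.0249
```

Run:
```python
from h import *
delta([*pan(2),.15],-68.6)
```

```text
[ 0.487 -0.055 -0.005] [0.004 0.002 0.   ] t 12.2 [0.5067 0.1571 0.1494] op 0.0249 F [-0.3  0.6 -1.8]
```

>>> {"method": "drive_tool", "body": {"moves": [[0.2,-0.02,0,0,0,0],[0.38,-0.04,0,0,0,0],[0.485,-0.055,0,0,0,0],[0.485,-0.055,0,0,0,0],[0.485,-0.055,0,0,0,0]]}}

```text
clock: 12.7
tool_pos: [0.5404, 0.0923, 0.1483]
orientation: [179.7, 0.1, -68.6]
force: [0.5, -0.5, -1.1]
opening: 0.0245
```

Run:
```python
from h import *
delta([*pan(2),.034],-68.6)
s=snap('scene','s6.png')
x=cv2.imread('pics/s6.png')[60:260,220:420]
cv2.imwrite('pics/c8.png',cv2.resize(x,None,fx=3,fy=3,interpolation=cv2.INTER_CUBIC))
```

```text
[ 0.005 -0.008  0.762] [ 0.005  0.002 -0.   ] t 12.7 [0.5404 0.0923 0.1483] op 0.0245 F [ 0.5 -0.5 -1.1]
```

View pics/c8.png

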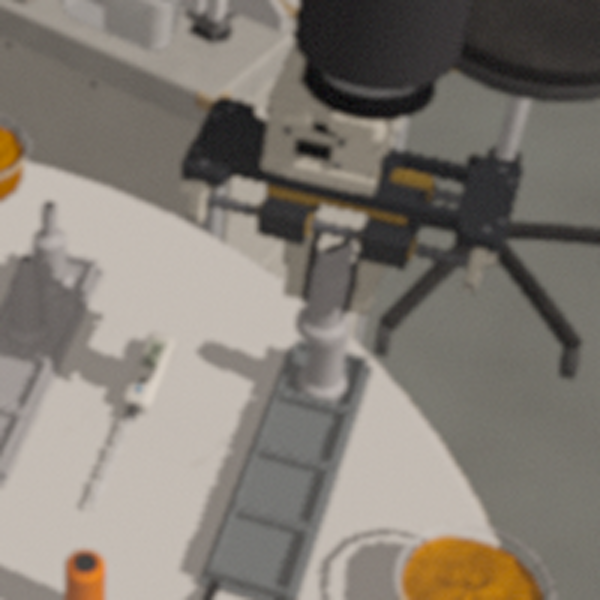

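Run:
```python
from h import *
s=ld('s6.png')
print((proj(s,[.5404,.0923,.132])-[220,60]+.33)*3,(proj(s,[.5404,.0923,.125])-[220,60]+.33)*3)
```

```text
[321.9943179  316.68181789] [320.59669786 324.30246715]
```

>>> {"method": "drive_tool", "body": {"moves": [[0.005,-0.01,0.15,0,0,0],[0.005,-0.01,0.35,0,0,0],[0.005,-0.01,0.55,0,0,0],[0.005,-0.01,0.68,0,0,0],[0.005,-0.01,0.73,0,0,0],[0.005,-0.01,0.755,0,0,0],[0.005,-0.01,0.765,0,0,0],[0.005,-0.01,0.765,0,0,0]]}}

```text
clock: 13.55
tool_pos: [0.5419, 0.0931, 0.0346]
orientation: [179.8, 0.1, -68.6]
force: [-0.2, -0.0, -0.8]
opening: 0.0249
```

Run:
```python
from h import *
delta([*pan(2),.033],-68.6)
s=snap('scene','s7.png')
x=cv2.imread('pics/s7.png')[90:240,250:400]
cv2.imwrite('pics/c9.png',cv2.resize(x,None,fx=4,fy=4,interpolation=cv2.INTER_CUBIC))
print((proj(s,[*pan(2),.018])-[250,90]+.375)*4)
```

```text
[0.004 0.008 0.011] [0.003 0.002 0.001] t 13.55 [0.5419 0.0931 0.0346] op 0.0249 F [-0.2 -0.  -0.8]
[282.4669136  454.78967711]
```

View pics/c9.png

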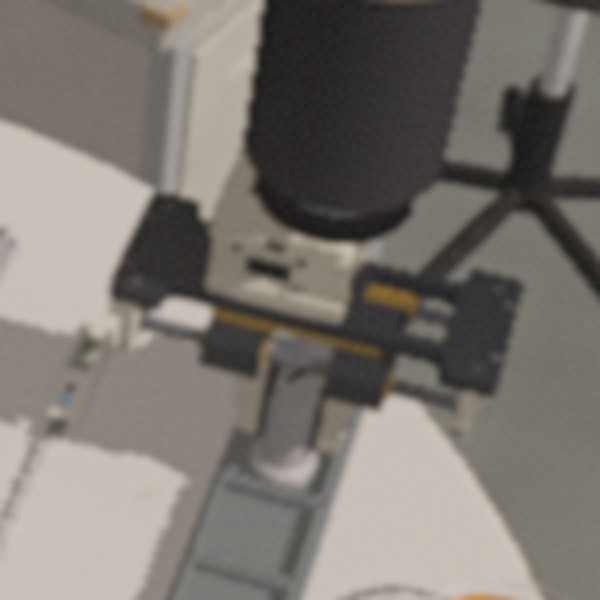

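The flange is at px (287,458) and was expected at (282,455), so it is inside the second-farthest pan.

>>> {"method": "drive_tool", "body": {"moves": [[0,0.005,0.01,0,0,0],[0,0.005,0.015,0,0,0],[0,0.005,0.015,0,0,0]]}}

```text
clock: 13.9
tool_pos: [0.5418, 0.0929, 0.0333]
orientation: [179.9, 0.1, -68.6]
force: [-1.7, 0.2, 5.0]
opening: 0.0247
```

>>> {"method": "drive_tool", "body": {"moves": [[0,0,0,0,0,0],[0,0,0,0,0,0],[0,0,0,0,0,0],[0,0,0,0,0,0],[0,0,0,0,0,0]], "fingers": 0.3}}

```text
clock: 14.4
tool_pos: [0.5417, 0.0929, 0.0332]
orientation: [179.9, 0.1, -68.6]
force: [0.1, 0.8, -0.1]
opening: 0.0555
```

>>> {"method": "drive_tool", "body": {"moves": [[0,0,-0.1,0,0,0],[0,0,-0.3,0,0,0],[0,0,-0.55,0,0,0],[0,0,-0.8,0,0,0],[0,0,-0.8,0,0,0]]}}

```text
clock: 14.9
tool_pos: [0.5451, 0.0938, 0.1586]
orientation: [-179.6, 0.1, -68.5]
force: [0.9, 1.2, 0.3]
opening: 0.0566
```

Run:
```python
from h import *
delta([.488,.3125,.15],-67.3)
snap('scene','s8.png')
x=cv2.imread('pics/s8.png')[90:290,180:380]
cv2.imwrite('pics/c10.png',cv2.resize(x,None,fx=3,fy=3,interpolation=cv2.INTER_CUBIC))
```

```text
[-1.496 -0.18   0.062] [-0.007  0.002 -0.02 ] t 14.9 [0.5451 0.0938 0.1586] op 0.0566 F [0.9 1.2 0.3]
```

View pics/c10.png

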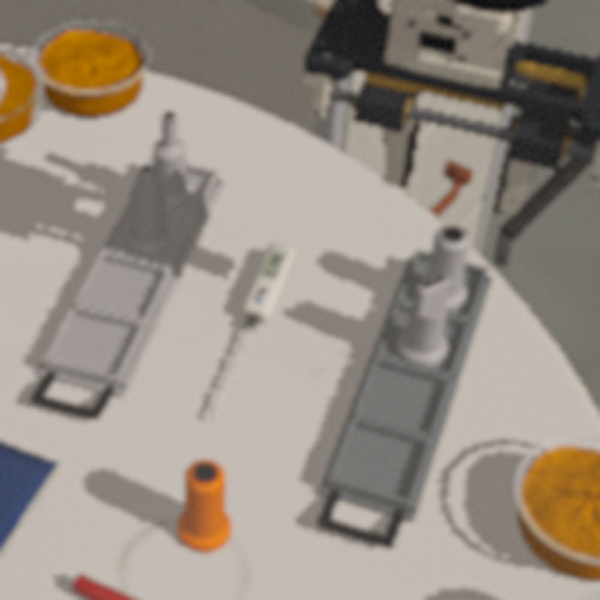

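The fan nozzle stands upright at px (425,320). The cone nozzle, now in shadow, is next.

>>> {"method": "drive_tool", "body": {"moves": [[-0.25,-0.03,0,0,0,0],[-0.5,-0.06,0,0,0,-0.01],[-0.75,-0.09,0.04,0,0,-0.02],[-0.95,-0.12,0.05,0,0,-0.02],[-1.0,-0.12,0.05,0,0,-0.02],[-1.0,-0.12,0.05,0,0,-0.02]]}}

```text
clock: 15.55
tool_pos: [0.5047, 0.2402, 0.1479]
orientation: [-179.9, 0.1, -67.2]
force: [0.1, 0.1, 0.3]
opening: 0.057
```

Run:
```python
from h import *
delta([.4878,.3135,.15],-67.3)
```

```text
[-0.494 -0.085 -0.013] [-0.002  0.002  0.001] t 15.55 [0.5047 0.2402 0.1479] op 0.057 F [0.1 0.1 0.3]
```

>>> {"method": "drive_tool", "body": {"moves": [[-0.2,-0.03,0,0,0,0],[-0.4,-0.07,0,0,0,0],[-0.495,-0.085,0,0,0,0],[-0.495,-0.085,0,0,0,0],[-0.495,-0.085,0,0,0,0]]}}

```text
clock: 16.05
tool_pos: [0.4877, 0.3126, 0.1477]
orientation: [-180.0, 0.1, -67.3]
force: [0.4, -0.6, -0.0]
opening: 0.0571
```

Run:
```python
from h import *
delta([.4878,.3135,.033],-67.3)
```

```text
[-0.004 -0.002  0.764] [-0.001  0.002  0.001] t 16.05 [0.4877 0.3126 0.1477] op 0.0571 F [ 0.4 -0.6 -0. ]
```

>>> {"method": "drive_tool", "body": {"moves": [[-0.005,0,0.2,0,0,0],[-0.005,0,0.4,0,0,0],[-0.005,0,0.6,0,0,0],[-0.005,0,0.72,0,0,0],[-0.005,0,0.765,0,0,0],[-0.005,0,0.765,0,0,0],[-0.005,0,0.765,0,0,0]]}}

```text
clock: 16.75
tool_pos: [0.488, 0.3134, 0.0338]
orientation: [-179.9, 0.1, -67.3]
force: [0.1, 0.4, 0.4]
opening: 0.0568
```

>>> {"method": "drive_tool", "body": {"moves": [[0,0,0,0,0,0],[0,0,0,0,0,0],[0,0,0,0,0,0],[0,0,0,0,0,0],[0,0,0,0,0,0],[0,0,0,0,0,0],[0,0,0,0,0,0]], "fingers": -1}}

```text
clock: 17.45
tool_pos: [0.4882, 0.3137, 0.0341]
orientation: [-179.9, 0.1, -67.3]
force: [-1.1, 0.9, 2.5]
opening: 0.0252
```

>>> {"method": "drive_tool", "body": {"moves": [[0,0,-0.1,0,0,0],[0,0,-0.25,0,0,0],[0,0,-0.45,0,0,0],[0,0,-0.65,0,0,0],[0,0,-0.8,0,0,0],[0,0,-0.8,0,0,0]]}}

```text
clock: 18.05
tool_pos: [0.4894, 0.3146, 0.1574]
orientation: [-179.6, 0.2, -67.2]
force: [-0.1, 0.4, -0.2]
opening: 0.0252
```

Run:
```python
from h import *
delta([*pan(1),.15],-68.6)
```

```text
[1.492 0.643 0.038] [-0.007  0.004  0.023] t 18.05 [0.4894 0.3146 0.1574] op 0.0252 F [-0.1  0.4 -0.2]
```

>>> {"method": "drive_tool", "body": {"moves": [[0.15,0.06,0,0,0,0],[0.35,0.15,0,0,0,0],[0.55,0.24,0,0,0,0],[0.75,0.32,0,0,0,0.01],[0.95,0.41,0.03,0,0,0.02],[1.0,0.43,0.03,0,0,0.02]]}}

```text
clock: 18.65
tool_pos: [0.486, 0.1475, 0.1502]
orientation: [-179.8, 0.2, -68.6]
force: [0.3, -0.7, -0.4]
opening: 0.025
```

Run:
```python
from h import *
delta([*pan(1),.15],-68.6)
```

```text
[ 0.478  0.18  -0.001] [-0.003  0.004  0.   ] t 18.65 [0.486  0.1475 0.1502] op 0.025 F [ 0.3 -0.7 -0.4]
```

>>> {"method": "drive_tool", "body": {"moves": [[0.2,0.07,0,0,0,0],[0.38,0.14,0,0,0,0],[0.48,0.18,0,0,0,0],[0.48,0.18,0,0,0,0],[0.48,0.18,0,0,0,0]]}}

```text
clock: 19.15
tool_pos: [0.4869, 0.0703, 0.1493]
orientation: [-179.8, 0.2, -68.7]
force: [0.5, -0.9, -0.7]
opening: 0.0251
```

Run:
```python
from h import *
delta([*pan(1),.0345],-68.6)
```

```text
[-0.001 -0.     0.765] [-0.003  0.004 -0.001] t 19.15 [0.4869 0.0703 0.1493] op 0.0251 F [ 0.5 -0.9 -0.7]
```

>>> {"method": "drive_tool", "body": {"moves": [[0,0,0.15,0,0,0],[0,0,0.35,0,0,0],[0,0,0.55,0,0,0],[0,0,0.68,0,0,0],[0,0,0.73,0,0,0],[0,0,0.755,0,0,0],[0,0,0.765,0,0,0],[0,0,0.765,0,0,0]]}}

```text
clock: 19.95
tool_pos: [0.4876, 0.0713, 0.0352]
orientation: [-179.8, 0.2, -68.6]
force: [0.1, 0.4, -1.5]
opening: 0.0254
```

Run:
```python
from h import *
delta([*pan(1),.034],-68.6)
s=snap('scene','s9.png')
x=cv2.imread('pics/s9.png')[120:270,220:370]
cv2.imwrite('pics/c11.png',cv2.resize(x,None,fx=4,fy=4,interpolation=cv2.INTER_CUBIC))
print((proj(s,[*pan(1),.018])-[220,120]+.375)*4)
```

```text
[0.001 0.004 0.008] [-0.004  0.004 -0.001] t 19.95 [0.4876 0.0713 0.0352] op 0.0254 F [ 0.1  0.4 -1.5]
[375.02747091 413.25685498]
```

View pics/c11.png

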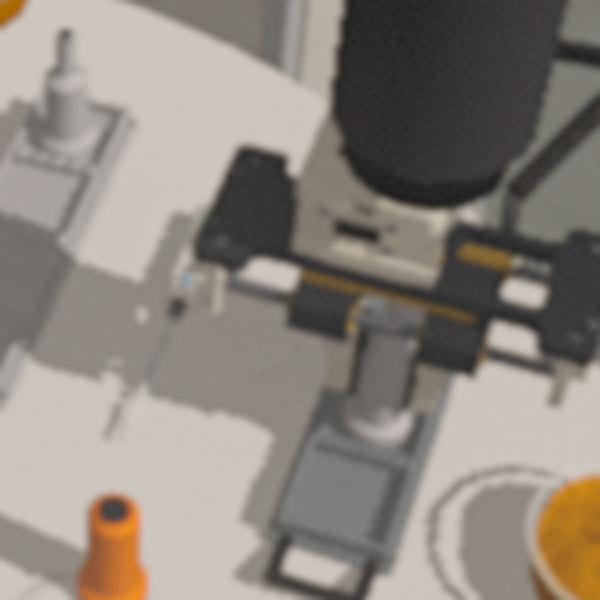

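The cone's flange is at px (380,417), 1 px from where it should be, so I release it.

>>> {"method": "drive_tool", "body": {"moves": [[0,0.005,0.005,0,0,0],[0,0.005,0.012,0,0,0],[0,0.005,0.012,0,0,0]]}}

```text
clock: 20.3
tool_pos: [0.4874, 0.0712, 0.0341]
orientation: [-179.7, 0.3, -68.6]
force: [0.1, 1.3, 1.7]
opening: 0.0254
```

>>> {"method": "drive_tool", "body": {"moves": [[0,0,0,0,0,0],[0,0,0,0,0,0],[0,0,0,0,0,0],[0,0,0,0,0,0],[0,0,0,0,0,0]], "fingers": 0.3}}

```text
clock: 20.8
tool_pos: [0.4873, 0.0712, 0.034]
orientation: [-179.7, 0.3, -68.6]
force: [-0.2, 0.2, 0.7]
opening: 0.0558
```

>>> {"method": "drive_tool", "body": {"moves": [[0,0,-0.1,0,0,0],[0,0,-0.3,0,0,0],[0,0,-0.55,0,0,0],[0,0,-0.8,0,0,0],[0,0,-0.8,0,0,0]]}}

```text
clock: 21.3
tool_pos: [0.4898, 0.0716, 0.1591]
orientation: [-179.2, 0.3, -68.6]
force: [-0.5, 0.4, 0.7]
opening: 0.0571
```

Run:
```python
from h import *
delta([.540,.337,.15],-67.3)
snap('scene','s10.png')
x=cv2.imread('pics/s10.png')[90:290,180:380]
cv2.imwrite('pics/c12.png',cv2.resize(x,None,fx=3,fy=3,interpolation=cv2.INTER_CUBIC))
```

```text
[-1.525 -0.957  0.081] [-0.014  0.004 -0.021] t 21.3 [0.4898 0.0716 0.1591] op 0.0571 F [-0.5  0.4  0.7]
```

View pics/c12.png

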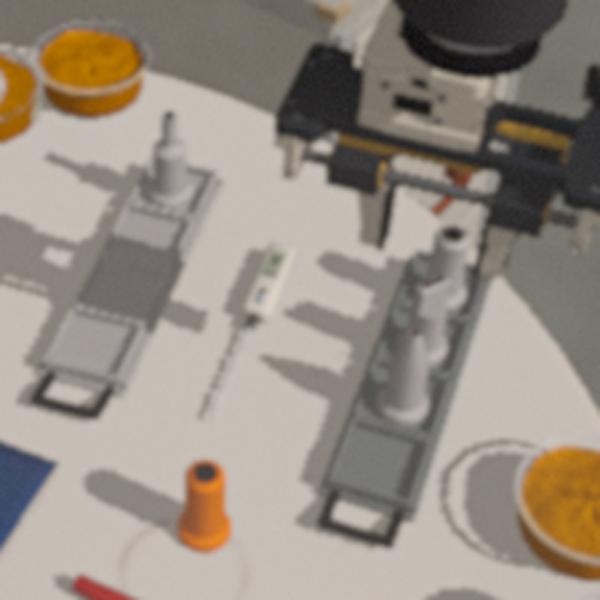

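The cone nozzle stands upright at px (403,375). The last one is the spout.

>>> {"method": "drive_tool", "body": {"moves": [[-0.22,-0.14,0,0,0,0],[-0.44,-0.28,0,0,0,-0.01],[-0.66,-0.42,0.04,0,0,-0.02],[-0.88,-0.55,0.06,-0.01,0,-0.02],[-1.0,-0.63,0.06,-0.01,0,-0.02],[-1.0,-0.63,0.06,-0.01,0,-0.02]]}}

```text
clock: 21.95
tool_pos: [0.5219, 0.2475, 0.1479]
orientation: [180.0, 0.2, -67.3]
force: [-0.8, -0.4, -0.2]
opening: 0.0572
```

Run:
```python
from h import *
delta([.540,.337,.15],-67.3)
```

```text
[-0.504 -0.342 -0.012] [ 0.001  0.004 -0.   ] t 21.95 [0.5219 0.2475 0.1479] op 0.0572 F [-0.8 -0.4 -0.2]
```

>>> {"method": "drive_tool", "body": {"moves": [[-0.2,-0.13,0,0,0,0],[-0.4,-0.27,0,0,0,0],[-0.505,-0.34,0,0,0,0],[-0.505,-0.34,0,0,0,0],[-0.505,-0.34,0,0,0,0]]}}

```text
clock: 22.45
tool_pos: [0.5392, 0.3362, 0.1473]
orientation: [179.9, 0.2, -67.3]
force: [0.5, -0.4, -0.5]
opening: 0.057
```

Run:
```python
from h import *
delta([.540,.337,.034],-67.3)
snap('scene','s11.png')
x=cv2.imread('pics/s11.png')[60:260,120:320]
cv2.imwrite('pics/c13.png',cv2.resize(x,None,fx=3,fy=3,interpolation=cv2.INTER_CUBIC))
```

```text
[ 0.    -0.009  0.755] [ 0.002  0.004 -0.   ] t 22.45 [0.5392 0.3362 0.1473] op 0.057 F [ 0.5 -0.4 -0.5]
```

View pics/c13.png

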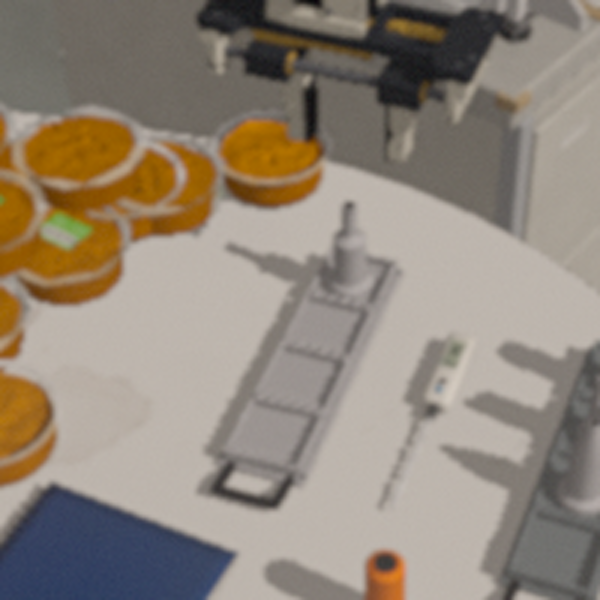

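The spout nozzle is at px (348,255) directly under the jaws, with the bowl at (270,155) about 0.1 m off to the side. I go down.

>>> {"method": "drive_tool", "body": {"moves": [[0,-0.005,0.2,0,0,0],[0,-0.01,0.4,0,0,0],[0,-0.01,0.6,0,0,0],[0,-0.01,0.71,0,0,0],[0,-0.01,0.755,0,0,0],[0,-0.01,0.755,0,0,0],[0,-0.01,0.755,0,0,0]]}}

```text
clock: 23.2
tool_pos: [0.5408, 0.3368, 0.0355]
orientation: [180.0, 0.2, -67.3]
force: [-0.3, 0.0, 0.3]
opening: 0.0567
```

>>> {"method": "drive_tool", "body": {"moves": [[0,0,0,0,0,0],[0,0,0,0,0,0],[0,0,0,0,0,0],[0,0,0,0,0,0],[0,0,0,0,0,0],[0,0,0,0,0,0],[0,0,0,0,0,0]], "fingers": -1}}

```text
clock: 23.9
tool_pos: [0.5409, 0.337, 0.0357]
orientation: [180.0, 0.2, -67.3]
force: [-0.6, -0.0, 2.6]
opening: 0.0251
```

>>> {"method": "drive_tool", "body": {"moves": [[0,0,-0.1,0,0,0],[0,0,-0.25,0,0,0],[0,0,-0.45,0,0,0],[0,0,-0.65,0,0,0],[0,0,-0.8,0,0,0],[0,0,-0.8,0,0,0]]}}

```text
clock: 24.5
tool_pos: [0.5425, 0.3376, 0.1593]
orientation: [-179.7, 0.3, -67.3]
force: [0.1, -0.3, -0.7]
opening: 0.0254
```

Run:
```python
from h import *
delta([*pan(0),.15],-68.6)
```

```text
[1.489 1.414 0.046] [-0.005  0.006  0.022] t 24.5 [0.5425 0.3376 0.1593] op 0.0254 F [ 0.1 -0.3 -0.7]
```

>>> {"method": "drive_tool", "body": {"moves": [[0.12,0.11,0,0,0,0],[0.28,0.27,0,0,0,0],[0.45,0.43,0,0,0,0.01],[0.62,0.59,0.02,0,0,0.02],[0.78,0.74,0.03,0,0,0.02],[0.95,0.9,0.03,0,0,0.02],[1.0,0.95,0.03,0,0,0.02]]}}

```text
clock: 25.2
tool_pos: [0.4666, 0.1413, 0.1521]
orientation: [-179.9, 0.3, -68.6]
force: [-0.2, -0.0, -0.9]
opening: 0.0248
```

Run:
```python
from h import *
delta([*pan(0),.15],-68.6)
```

```text
[0.487 0.431 0.011] [-0.002  0.006 -0.   ] t 25.2 [0.4666 0.1413 0.1521] op 0.0248 F [-0.2 -0.  -0.9]
```

>>> {"method": "drive_tool", "body": {"moves": [[0.2,0.18,0,0,0,0],[0.38,0.34,0,0,0,0],[0.485,0.43,0,0,0,0],[0.485,0.43,0,0,0,0],[0.485,0.43,0,0,0,0]]}}

```text
clock: 25.7
tool_pos: [0.4332, 0.0499, 0.1514]
orientation: [-179.9, 0.3, -68.7]
force: [0.7, 0.4, -0.7]
opening: 0.025
```

Run:
```python
from h import *
delta([*pan(0),.0365],-68.6)
snap('scene','s12.png')
x=cv2.imread('pics/s12.png')[100:300,220:420]
cv2.imwrite('pics/c14.png',cv2.resize(x,None,fx=3,fy=3,interpolation=cv2.INTER_CUBIC))
```

```text
[0.005 0.003 0.766] [-0.002  0.006 -0.001] t 25.7 [0.4332 0.0499 0.1514] op 0.025 F [ 0.7  0.4 -0.7]
```

View pics/c14.png

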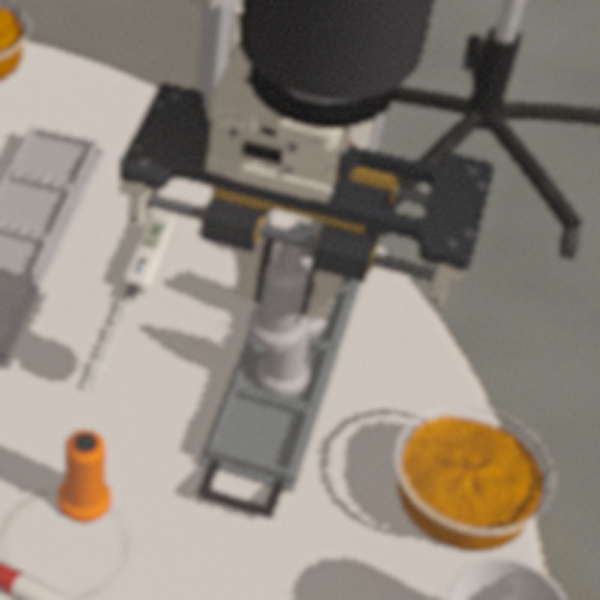

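The spout is held over the pan nearest the handle, and the bowl (px 470,480) is lower than the gripper body will go. I lower it.

>>> {"method": "drive_tool", "body": {"moves": [[0,0,0.15,0,0,0],[0,0,0.35,0,0,0],[0,0,0.55,0,0,0],[0,0,0.68,0,0,0],[0,0,0.73,0,0,0],[0,0,0.755,0,0,0],[0,0,0.765,0,0,0],[0,0,0.765,0,0,0]]}}

```text
clock: 26.55
tool_pos: [0.434, 0.0516, 0.0373]
orientation: [-179.8, 0.4, -68.6]
force: [0.6, -0.5, -1.4]
opening: 0.0251
```

Run:
```python
from h import *
delta([*pan(0),.0355],-68.6)
s=snap('scene','s13.png')
x=cv2.imread('pics/s13.png')[140:290,220:370]
cv2.imwrite('pics/c15.png',cv2.resize(x,None,fx=4,fy=4,interpolation=cv2.INTER_CUBIC))
print((proj(s,[*pan(0),.018])-[220,140]+.375)*4)
```

```text
[0.009 0.011 0.012] [-0.003  0.006 -0.   ] t 26.55 [0.434  0.0516 0.0373] op 0.0251 F [ 0.6 -0.5 -1.4]
[345.41802893 417.92946943]
```

View pics/c15.png

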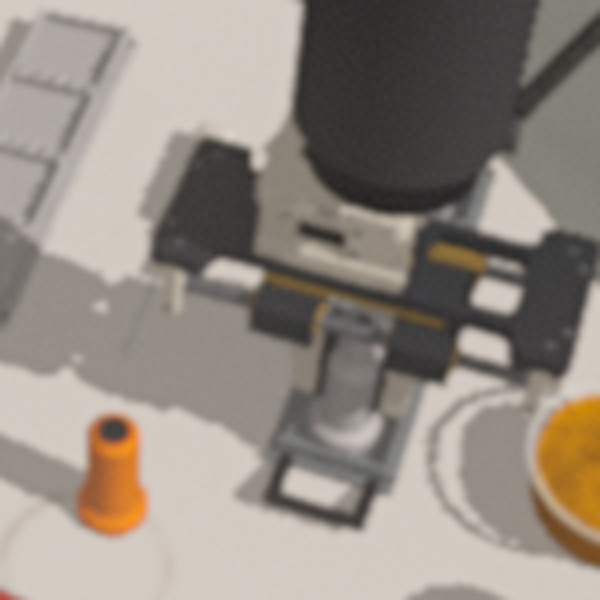

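>>> {"method": "drive_tool", "body": {"moves": [[0.005,-0.005,0.005,0,0,0],[0.005,-0.01,0.012,0,0,0],[0.005,-0.01,0.015,0,0,0],[0.005,-0.01,0.015,0,0,0]]}}

```text
clock: 27.0
tool_pos: [0.4363, 0.0517, 0.0357]
orientation: [-179.7, 0.4, -68.6]
force: [-0.6, 0.9, 4.5]
opening: 0.0254
```

>>> {"method": "drive_tool", "body": {"moves": [[0,0,0,0,0,0],[0,0,0,0,0,0],[0,0,0,0,0,0],[0,0,0,0,0,0],[0,0,0,0,0,0]], "fingers": 0.3}}

```text
clock: 27.5
tool_pos: [0.4362, 0.0516, 0.0356]
orientation: [-179.7, 0.4, -68.6]
force: [0.4, 0.2, -0.5]
opening: 0.0551
```

>>> {"method": "drive_tool", "body": {"moves": [[0,0,-0.1,0,0,0],[0,0,-0.3,0,0,0],[0,0,-0.55,0,0,0],[0,0,-0.8,0,0,0],[-0.25,0,-0.9,0,0,0],[-0.5,0,-0.95,0,0,0],[-0.8,0,-0.95,0,0,0],[-1.0,0,-0.95,0,0,0]]}}

```text
clock: 28.3
tool_pos: [0.3804, 0.1921, 0.1797]
orientation: [-179.6, 0.4, -68.6]
force: [1.8, 0.2, -0.5]
opening: 0.0569
```

>>> {"method": "drive_tool", "body": {"moves": [[-0.25,0,-0.1,0,0,0],[-0.5,0,-0.1,0,0,0],[-0.8,0,-0.1,0,0,0],[-1.0,0,-0.1,0,0,0],[-1.0,0,-0.1,0,0,0],[-1.0,0,-0.1,0,0,0]]}}

```text
clock: 28.9
tool_pos: [0.3251, 0.3317, 0.1953]
orientation: [-179.7, 0.4, -68.5]
force: [0.9, -1.1, 0.2]
opening: 0.0571
```

Run:
```python
from h import *
snap('scene','s14.png');snap('top','t14.png')
x=cv2.imread('pics/s14.png')[110:290,230:420];y=cv2.imread('pics/t14.png')[110:290,200:390]
cv2.imwrite('pics/c16.png',cv2.resize(np.hstack([x,y]),None,fx=2.1,fy=2.1,interpolation=cv2.INTER_CUBIC))
```

```text
(no output)
```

View pics/c16.png

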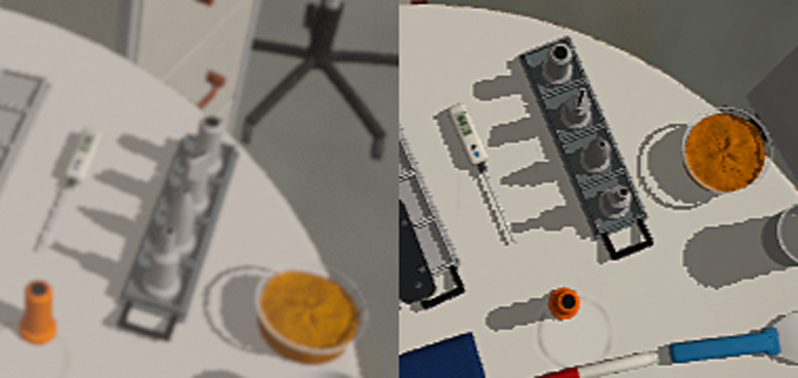

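Run:
```python
from h import *
y=cv2.imread('pics/t14.png')[120:240,250:330]; x=cv2.imread('pics/s14.png')[155:275,280:355]
cv2.imwrite('pics/c17.png',cv2.resize(np.hstack([x,y]),None,fx=5,fy=5,interpolation=cv2.INTER_CUBIC))
```

```text
(no output)
```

View pics/c17.png

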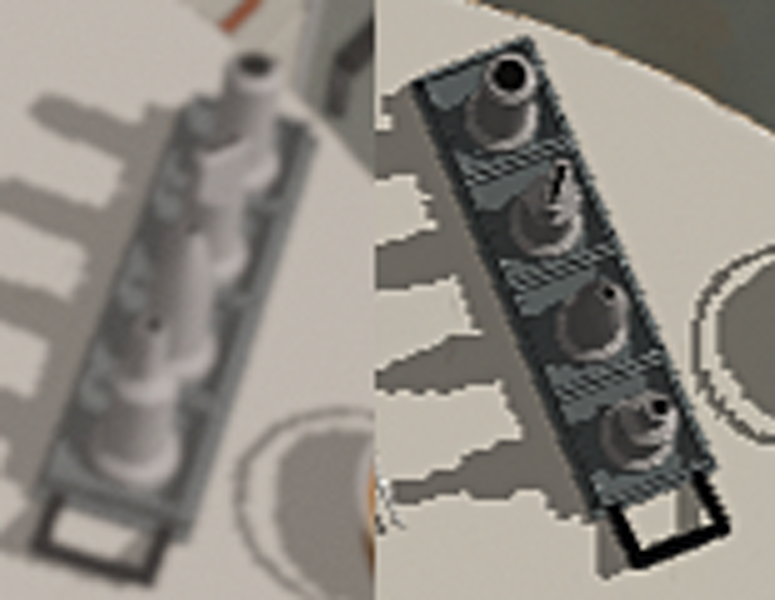

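All four flanges lie inside their pans and the nozzles stand upright. From the far end the order is stub, fan, cone, spout (right crop px 505,110; 548,220; 592,325; 638,432).

```bash
python3 -c "
from h import *
print(ticket.close_job(), sensors.get_obs()['clock'])"
```

```text
the job is handed in; nothing more can be done
the job is handed in; nothing more can be done
```

All four nozzles are on the feed rack in reverse order and the job is handed in. From the far end towards the feed rack's handle they stand stub, fan, cone, spout.

- **Placement:** in both final camera views, all four stand upright with their flanges inside their pans. Before each release, the flange was within about 2 px of the expected pan centre in the camera image. I moved the spout about 2 mm away from the handle before letting go.
- **Forces and time:** the highest wrist force reading was about 5 N, and the clock read 28.9 s before the final pictures and hand-in.
- **Other objects:** the gripper was clear of everything at hand-in, and the orange look-alike was not touched.
- **Disagreement:** my two camera views put the feed rack about 5 mm apart sideways, so I used a value between them. The rest of the measurements agreed, and no check failed. `close_job` gives no verdict.

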